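# Run a culture dish out over the inspection lens

## Robot

A 6-joint arm with a two-finger parallel gripper is mounted at the origin on a cart in front of the work surface, level with it; the furniture and walls round the work are solid. World frame = base frame: x ahead of the robot, y to its left, z up, the work surface at z = 0. Lengths are in m, angles in rad, forces in N, time in s.
With the tool pointing down it reaches from about 0.375 to 0.975 m from the base axis. Payload 3.8 kg.
Tool frame: the origin (TCP) lies at the very end of the fingers, on their centre line; the grasp point (between the pads) lies 19 mm behind it; z points along the fingers, y is the line along which they close (so a half turn about z gives the same grasp; the last joint's range is limited). The gripper opens to 85 mm and grips with 20 to 120 N. Pads are 22 mm wide; open, the fingers measure 114 mm over their backs; the gripper's body (76 mm by 85 mm) begins 54 mm behind the grasp point. The pads swing forward as they close: fully open they stand 13 mm farther back than shut.
Start: joints at [1.188, 0.264, 1.604, -0, 1.274, -0.037], TCP at [0.229, 0.635, 0.231] pointing down, gripper open.
Joint ranges: [-2.63, 2.63], [-0.94, 2.18], [0.31, 2.57], [-1.31, 4.45], [0, 2.66], [-2.55, 2.55]. Speed limits (rad/s): [2.57, 2.57, 3.14, 3.14, 3.14, 3.14].

## Interface

Orientations are given as a rotation vector (axis times angle).
In Python, from rig import ctrl gives the robot as it stands. The module is installed in compiled form; this text tells all that it offers.
- The arm moves only by the tool arm_command, never from a script. Its argument "series" is a list that holds one entry, the list of rows, each a list of 7 numbers: the shift along the world's x, y, z normalised to -1 to 1, where 1 is 100 cm, then the turn, a rotation vector about the world's x, y, z normalised to -1 to 1, where 1 is 45 degrees, then the closure, from -1 (fully open) to 1 (shut). A call has 1 to 5 rows; each row is the pose to reach, as a shift and turn from the pose commanded when the call began; what a row does not reach only later rows make up. A row lasts 1/8 s, in which the tool goes at most 62.5 mm and 10.7 degrees, less where a joint would pass 70% of its speed; a pose out of reach is approached as far as the arm can. A call with a number of a shift or a turn outside -1 to 1 is refused whole. A call with a gripper value outside its range is refused whole. The fingers move at their own pace and stop on an object; "squeeze" is the grip in N (left out, the last holds). Time passes only in rows, so rows that repeat a pose let the fingers close. It gives the time, the measured TCP pose, the force, the opening and the grip force at its end, in the units of the state.
- ctrl.state(): the state, without advancing time (a new reading comes with each control period).
- ctrl.snapshot(name): name is "side" or "top"; returns the picture (480x640x3 uint8, red, green, blue); there is no depth.
- ctrl.calibration(name): a dict with "K" (3x3 intrinsics, pixels), "eye" and "rotation" of the camera in the world. Camera axes: x right, y down, z forward; pixel columns grow to the right and rows downward; lengths in m; the calibration is good to about 2 mm. A picture is of the moment at which its call begins. calibration takes no time and is no camera call.
- ctrl.close_job(): hands the job in; it is judged then, once.
The state is a dict: "clock": time; "qpos": joint angles; "qd": joint speeds; "joint_torque": joint torques, N m; "tcp_pos": TCP position; "ee_rot": TCP orientation; "ft_force": force on the tool from outside, world axes, zero at the start; "torque": the same for the moment, N m; "opening": opening from 0.0 (shut) to 1.0 (fully open); "gripper_force": force on a finger pad.
Only numpy, scipy, OpenCV 4.12 (cv2) and the standard library are available. Lean on these libraries where they do the work, as an engineer would, in place of code of your own. Each camera call takes 0.05 s, during which the arm holds its last target. There are 200 camera calls.

## Task

Set the culture dish on the stage plate, flat over its window between the four stop pegs, and let go of it. Then take the plate by its grip block and slide it out along the stand, keeping it level and on the stand, until its leading edge is level with the gauge post. So far out the plate would tip, so finish still gripping the block and holding the plate flat on the stand, and leave the other things on the bench where they are.

Things in the scene. Friction and masses are not known exactly. Their poses are not given: they have to be found in the camera images.
- dish_centre (a point): centre (half-way up) of the loose closed culture dish, clear and round, 62 mm across and 15 mm high, about 30 g; it starts flat on the bench to the left. It can be gripped across its diameter from above.
- plate: loose aluminium stage plate, 260 x 100 x 8 mm, about 0.5 kg, lying on the stand. Origin: centre of its underside; x toward its leading (window) end, y across, z up. Leading end at x = +130 mm, tail at -130. Centre of mass 130 to 140 mm behind the leading edge. Round 42 mm window at x = +80, with four stop pegs round it, grip block at the tail.
- plate_window (a point): window's centre at the plate's top, 68 mm above the bench; axes as the plate's. The seated dish's centre is 7.5 mm above it. The four stop pegs (8 mm thick, 9 mm high, tapered tops) are centred 27.4 mm from it both in x and in y: 3.5 mm of play round the dish. Fingers pass between the pegs along y or along x.
- plate_front (a point): middle of the plate's leading edge at its top surface (x = +130, y = 0 mm on the plate); axes as the plate's
- plate_grip (a point): point to grip on the upright black grip block near the plate's tail: block 30 mm along x, 16 mm across y, 45 mm high above the plate's top. This point: on the block's centre line, 28 mm above the plate's top (96 mm above the bench), at x = -110, y = 0 mm on the plate. Axes as the plate's. Grip across y, from above.
- stand: fixed grey stand, 180 x 120 mm, deck 60 mm above the bench. Origin: centre of its foot, on the bench; x is the way the plate slides out, the deck's outer edge is at x = +90 mm. Two 6 mm wide fences as high as the plate's top guide the plate with 2.5 mm of play a side. The plate's leading edge starts 20 to 45 mm past the outer edge.
- viewer: fixed viewer on the bench beyond the stand's outer edge: dark foot 105 x 125 x 10 mm, upward-looking lens barrel 38 mm across and 44 mm high (below the plate's path), steel gauge post. Origin: under the lens axis, on the bench; axes as the stand's. With the leading edge at the post the window is over the lens.
- mark (a point): axis of the upright steel gauge post (8 mm thick, 105 mm high, small cap) at the height of the plate's top, 68 mm. It stands beside the plate's path, 12 mm clear of its right side looking along the slide; it is no stop. Axes as the stand's: x is the slide direction. It is 160 to 185 mm past the stand's outer edge.
- tape: bystander: roll of tape lying flat, 75 mm across, 24 mm high; origin at its underside
- bottle: bystander: brown bottle with white cap, 48 mm across, 90 mm high; origin at its underside
- forceps: bystander: steel forceps lying on the bench, 128 mm long; origin at its underside
- beaker: bystander: clear beaker, 53 mm across, 67 mm high; origin at its underside
Not all that is in view belongs to the job. What is shaped like the part that bears dish_centre but red or turquoise is not meant.

How it is judged:
By the outcome, as a careful person would: the job done as asked, in the order asked, and still so for the second after the job is handed in, while the arm keeps its last pose, push and grip.
It also fails if it takes over 48 s, if anything falls off the work surface, if the arm or the gripper's body presses on something with over 40 N, if the wrist force passes 120 N, or if a joint passes its speed limit or range.

## Working session

There is one attempt and no reset: what is moved stays moved. The work goes in short steps, Python scripts to look and compute and a tool call to move; the robot and the scene stay as the last step left them, time stands still between calls to the robot, and variables do not carry over. Pictures are saved under pics/ and viewed, at most 10 in all, crops included, and the job is handed in when it is done.

Besides the shell and the picture viewer there is one more tool, called as name([rows], argument=value, ...), one row to a line, values as JSON. arm_command: Moves the arm, as the interface text tells. Its arguments: {"type":"object","properties":{"series":{"type":"array"},"squeeze":{"type":"number"}},"required":["series"]}

```bash
mkdir -p pics; python3 - <<'E'
from rig import ctrl
import cv2,numpy as np
np.set_printoptions(precision=4,suppress=True)
for n in("top","side"):
    cv2.imwrite(f"pics/{n}0.png",ctrl.snapshot(n)[:,:,::-1]); c=ctrl.calibration(n); print(n,c)
s=ctrl.state(); print({k:np.round(v,3) for k,v in s.items()})
E
```

```text
top {'K': array([[587.3532,   0.    , 325.3095],
       [  0.    , 587.3532, 243.5732],
       [  0.    ,   0.    ,   1.    ]]), 'eye': array([ 0.4072, -0.0004,  1.7072]), 'rotation': array([-2.2001,  2.1776, -0.0803])}
side {'K': array([[465.7268,   0.    , 319.991 ],
       [  0.    , 465.7268, 235.7015],
       [  0.    ,   0.    ,   1.    ]]), 'eye': array([0.398 , 1.4259, 0.7717]), 'rotation': array([-0.1411,  2.629 , -1.6417])}
{'clock': np.float64(0.1), 'qpos': array([ 1.188,  0.265,  1.605, -0.   ,  1.274, -0.037]), 'qd': array([ 0.001, -0.002, -0.002,  0.001, -0.003, -0.   ]), 'joint_torque': array([ -0.001, -51.671, -36.859,  -0.   ,   0.006,   0.   ]), 'tcp_pos': array([0.229, 0.634, 0.23 ]), 'ee_rot': array([-0.54 , -3.094,  0.003]), 'ft_force': array([-0.098,  0.043, -0.177]), 'torque': array([-0.035,  0.027, -0.001]), 'gripper_force': np.float64(0.0), 'opening': np.float64(0.999)}
```

View pics/top0.png

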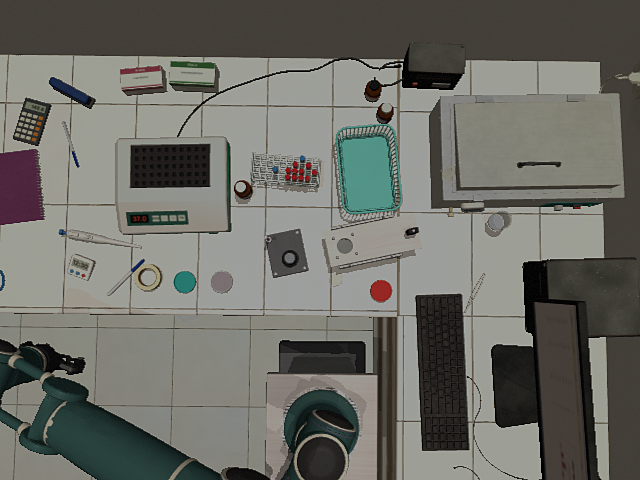

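View pics/side0.png

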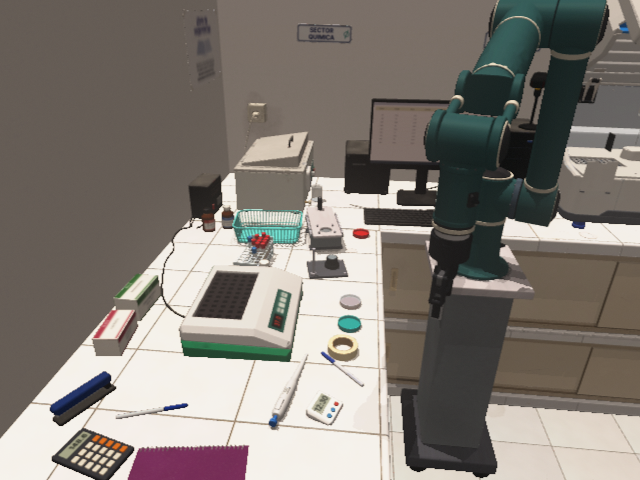

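Top view: three dish-shaped discs. Turquoise is at (185,282), red at (381,291), and a clear/greyish one at (222,282). The clear one fits, since the coloured ones are excluded. The plate has its window at (345,246) and its block at (411,231). The viewer lens is at (290,258), and the plate slides to image left. I'll confirm this with an enlarged crop.

```bash
cat > h.py <<'E'
from rig import ctrl
import cv2,numpy as np
from scipy.spatial.transform import Rotation as R
np.set_printoptions(precision=4,suppress=True)
def cast(n,uv,z):
    c=ctrl.calibration(n); uv=np.atleast_2d(np.array(uv,float))
    d=np.c_[uv,np.ones(len(uv))]@np.linalg.inv(c["K"]).T
    r=np.array(c["rotation"]); M=R.from_rotvec(r).as_matrix() if r.size==3 else r
    d=d@M.T; e=np.array(c["eye"])
    return e+d*((z-e[2])/d[:,2])[:,None]
E
python3 - <<'E'
from h import *
im=cv2.imread("pics/top0.png"); c=im[205:305,170:430]
cv2.imwrite("pics/crop1.png",cv2.resize(c,None,fx=3,fy=3,interpolation=cv2.INTER_CUBIC))
for nm,uv,z in(("dish",(222,282),.015),("win",(345,246),.068),("block",(411,231),.113),("lens",(290,258),.054)): print(nm,cast("top",uv,z))
E
```

```text
dish [[0.4096 0.2876 0.015 ]]
win [[ 0.5135 -0.0629  0.068 ]]
block [[ 0.5534 -0.2408  0.113 ]]
lens [[0.4789 0.0912 0.054 ]]
```

View pics/crop1.png

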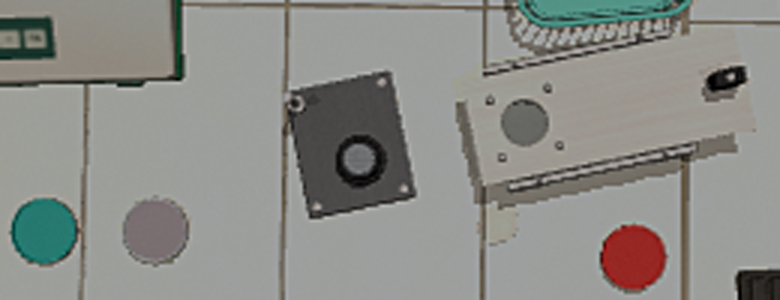

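The crop shows the clear dish at crop (156,231), which is full (222,282), so that's the one to reach for. The pegs are at about crop (490,100), (548,88), (559,145) and (502,157), and the gauge post cap is at crop (295,102).

```bash
python3 - <<'E'
from h import *
full=lambda p:(np.array(p,float)+.5)/3-.5+[170,205]
im=cv2.imread("pics/top0.png")
hsv=cv2.cvtColor(im,cv2.COLOR_BGR2HSV).astype(int); 
bg=np.median(im[270:295,240:260].reshape(-1,3),0); print("bg",bg,im[282,222])
m=((np.abs(im-bg).sum(2)>60)).astype(np.uint8); m[:,:205]=0;m[:,240:]=0;m[:265]=0;m[300:]=0
n,l,st,ce=cv2.connectedComponentsWithStats(m); i=1+st[1:,4].argmax(); print("dish",st[i],ce[i],cast("top",ce[i],.013))
pg=cast("top",full([(490,100),(548,88),(559,145),(502,157)]),.077); c=pg.mean(0)
print("pegs",pg,c, np.linalg.norm(pg-np.roll(pg,1,0),axis=1))
x=(pg[0]-pg[1]+pg[3]-pg[2]); y=(pg[3]-pg[0]+pg[2]-pg[1]); print("ang x",np.degrees(np.arctan2(x[1],x[0])),"y",np.degrees(np.arctan2(y[1],y[0])))
b=cast("top",full([(728,76)]),.113)[0]; print("block",b); d=c-b; print("ang block",np.degrees(np.arctan2(d[1],d[0])),np.linalg.norm(d[:2]))
fr=cast("top",full([(457,77),(483,187)]),.068); print("front",fr,np.linalg.norm(fr[0]-fr[1]))
print("post",cast("top",full([(295,102)]),.105))
ft=cast("top",full([(388,71),(415,195),(311,217),(285,95)]),.01);print("foot",ft,np.linalg.norm(ft-np.roll(ft,1,0),axis=1))
print("lens",cast("top",full([(361,160)]),.054))
E
```

```text
bg [157. 158. 157.] [113 111 122]
dish [211 270  22  24 399] [221.4987 281.6667] [[0.4105 0.2894 0.013 ]]
pegs [[ 0.5348 -0.029   0.077 ]
 [ 0.5466 -0.0827  0.077 ]
 [ 0.4937 -0.0933  0.077 ]
 [ 0.482  -0.0406  0.077 ]] [ 0.5143 -0.0614  0.077 ] [0.0541 0.055  0.0539 0.054 ]
ang x 102.40356238742004 y -168.15819869628547
block [ 0.5562 -0.2445  0.113 ]
ang block 102.8880866454736 0.18783072957816307
front [[ 0.5568  0.0019  0.068 ]
 [ 0.4543 -0.0234  0.068 ]] 0.10550236297992668
post [[0.529  0.1493 0.105 ]]
foot [[0.5672 0.0688 0.01  ]
 [0.4476 0.0412 0.01  ]
 [0.4255 0.1409 0.01  ]
 [0.5429 0.1679 0.01  ]] [0.1021 0.1227 0.1021 0.1204]
lens [[0.4789 0.0912 0.054 ]]
```

arm_command([
  [[0.045,-0.085,0,0,0,-0.23,-1],[0.09,-0.17,0,0,0,-0.46,-1],[0.13,-0.25,-0.02,0,0,-0.69,-1],[0.16,-0.31,-0.05,0,0,-0.9,-1],[0.18,-0.345,-0.08,0,0,-1.0,-1]],
])

```text
clock: 0.72
tcp_pos: [0.3708, 0.3625, 0.1846]
ee_rot: [1.687, 2.649, 0.003]
ft_force: [0.9, 1.0, -1.0]
opening: 1.004
gripper_force: 0.0
```

arm_command([
  [[0.0,0.0,0,0,0,-0.14,-1],[0,0,0,0,0,-0.282,-1],[0,0,0,0,0,-0.282,-1]],
])

```text
clock: 1.1
tcp_pos: [0.3698, 0.3635, 0.1841]
ee_rot: [-1.966, -2.451, 0.001]
ft_force: [-0.2, 0.9, 0.1]
opening: 0.998
gripper_force: 0.0
```

```bash
cat >> h.py <<'E'
def pose():
    s=ctrl.state(); M=R.from_rotvec(s["ee_rot"]).as_matrix()
    print("t",s["clock"],"tcp",s["tcp_pos"],"yaw_y",np.degrees(np.arctan2(M[1,1],M[0,1])),"z",M[:,2],"open",s["opening"],"F",s["ft_force"],"g",s["gripper_force"])
    return np.array(s["tcp_pos"]),M
E
python3 - <<'E'
from h import *
pose()
for n in("top","side"): cv2.imwrite(f"pics/{n}1.png",ctrl.snapshot(n)[:,:,::-1])
im=cv2.imread("pics/side1.png")[210:360,280:480]; cv2.imwrite("pics/crop2.png",cv2.resize(im,None,fx=4,fy=4,interpolation=cv2.INTER_CUBIC))
E
```

```text
t 1.1 tcp [0.3698 0.3635 0.1841] yaw_y 12.53355580499878 z [-0.0006 -0.0006 -1.    ] open 0.9984702916937186 F [-0.2359  0.8732  0.1144] g 0.0
```

View pics/crop2.png

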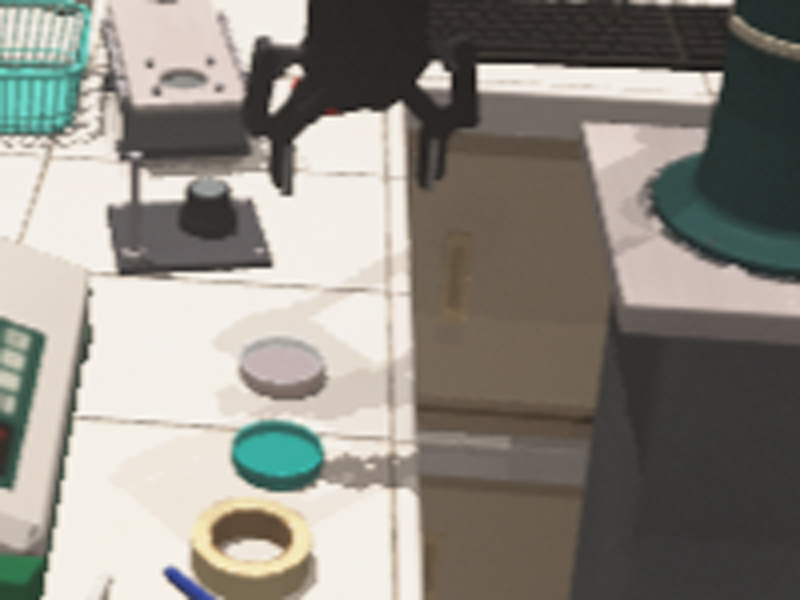

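Side crop: the clear dish is at crop (282,362), the gauge post runs from cap (133,155) to base (135,250), and the fingers are open above. I'll cross-check the positions from this view.

```bash
python3 - <<'E'
from h import *
f=lambda p:(np.array(p,float)+.5)/4-.5+[280,210]
print("dish",cast("side",f([(282,362)]),.015)); 
print("post base",cast("side",f([(135,251)]),.01),"top",cast("side",f([(133,155)]),.105))
pg=cast("side",f([(152,62),(213,58),(220,87),(157,92)]),.077);print("pegs",pg,pg.mean(0),np.linalg.norm(pg-np.roll(pg,1,0),axis=1))
print("lens",cast("side",f([(209,187)]),.054))
E
```

```text
dish [[0.41   0.2957 0.015 ]]
post base [[0.5335 0.1443 0.01  ]] top [[0.5341 0.1602 0.105 ]]
pegs [[ 0.5429 -0.0722  0.077 ]
 [ 0.4896 -0.0878  0.077 ]
 [ 0.4792 -0.0285  0.077 ]
 [ 0.5324 -0.0116  0.077 ]] [ 0.511 -0.05   0.077] [0.0616 0.0555 0.0602 0.0558]
lens [[0.4777 0.1108 0.054 ]]
```

```bash
python3 - <<'E'
from h import *
f=lambda p:(np.array(p,float)+.5)/4-.5+[280,210]
for p,y in (((286,193),.3735),((427,187),.3535)):
    a,b=cast("side",f([p]),0)[0],cast("side",f([p]),.3)[0]; print(a+(b-a)*(y-a[1])/(b[1]-a[1]))
E
```

```text
[0.4122 0.3735 0.1964]
[0.3217 0.3535 0.1961]
```

arm_command([
  [[0.015,-0.03,-0.04,0,0,0,-1],[0.03,-0.055,-0.08,0,0,0,-1],[0.0405,-0.0745,-0.12,0,0,0,-1],[0.0405,-0.0745,-0.13,0,0,0,-1],[0.0405,-0.0745,-0.13,0,0,0,-1]],
])

```text
clock: 1.82
tcp_pos: [0.41, 0.2899, 0.0543]
ee_rot: [-1.965, -2.45, 0.001]
ft_force: [0.1, -0.2, -0.2]
opening: 1.0
gripper_force: 0.0
```

arm_command([
  [[0,0,-0.03,0,0,0,-0.7],[0,0,-0.045,0,0,0,-0.7],[0,0,-0.055,0,0,0,-0.7],[0,0,-0.055,0,0,0,-0.7]],
])

```text
clock: 2.33
tcp_pos: [0.4101, 0.2898, -0.0006]
ee_rot: [-1.966, -2.45, 0.001]
ft_force: [-0.0, -0.1, 0.2]
opening: 0.849
gripper_force: 0.0
```

```bash
python3 - <<'E'
from h import *
pose()
for n in("top","side"): cv2.imwrite(f"pics/{n}2.png",ctrl.snapshot(n)[:,:,::-1])
im=cv2.imread("pics/side2.png")[240:320,300:400]; cv2.imwrite("pics/crop3.png",cv2.resize(im,None,fx=7,fy=7,interpolation=cv2.INTER_CUBIC))
E
```

```text
t 2.325 tcp [ 0.4101  0.2898 -0.0006] yaw_y 12.530787452226384 z [-0.0006 -0.0003 -1.    ] open 0.8486354806292933 F [-0.0057 -0.1302  0.2356] g 0.0
```

View pics/crop3.png

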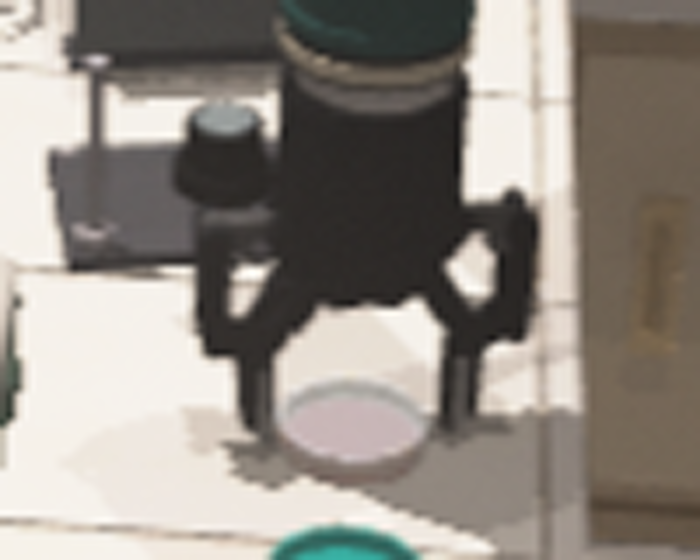

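Crop: the fingers straddle the dish (dish centre at crop (352,425)), with the tips a little above the bench. I'll lower slightly and grip.

arm_command([
  [[0,0,-0.003,0,0,0,-0.5],[0,0,-0.003,0,0,0,1],[0,0,-0.003,0,0,0,1],[0,0,-0.003,0,0,0,1],[0,0,-0.003,0,0,0,1]],
], squeeze=25)

```text
clock: 3.05
tcp_pos: [0.4113, 0.2901, -0.0027]
ee_rot: [1.966, 2.45, 0.003]
ft_force: [0.4, 0.2, 6.0]
opening: 0.713
gripper_force: 27.5
```

arm_command([
  [[0,0,0.02,0,0,0,1],[0,0,0.06,0,0,0,1],[0,0,0.11,0,0,0,1],[0,0,0.16,0,0,0,1],[0,0,0.16,0,0,0,1]],
])

```text
clock: 3.68
tcp_pos: [0.4131, 0.2912, 0.1611]
ee_rot: [1.965, 2.448, 0.013]
ft_force: [-0.8, -0.2, -0.0]
opening: 0.718
gripper_force: 27.5
```

arm_command([
  [[0.012,-0.045,0,0,0,0,1],[0.027,-0.095,0,0,0,0,1],[0.042,-0.145,0,0,0,0,1],[0.057,-0.195,0,0,0,0,1],[0.071,-0.245,0,0,0,0,1]],
])

```text
clock: 4.3
tcp_pos: [0.4801, 0.0428, 0.1545]
ee_rot: [-1.965, -2.448, 0.003]
ft_force: [0.7, 0.0, -0.1]
opening: 0.716
gripper_force: 27.5
```

arm_command([
  [[0.015,-0.05,0,0,0,0,1],[0.025,-0.085,0,0,0,0,1],[0.032,-0.105,-0.02,0,0,0,1],[0.032,-0.105,-0.04,0,0,0,1],[0.032,-0.105,-0.04,0,0,0,1]],
])

```text
clock: 4.92
tcp_pos: [0.5101, -0.0603, 0.1128]
ee_rot: [-1.963, -2.444, 0.006]
ft_force: [-1.3, -0.4, -0.6]
opening: 0.723
gripper_force: 27.4
```

```bash
python3 - <<'E'
from h import *
pose()
for n in("top","side"): cv2.imwrite(f"pics/{n}3.png",ctrl.snapshot(n)[:,:,::-1])
a=cv2.imread("pics/side3.png")[190:260,280:360]; b=cv2.imread("pics/top3.png")[210:280,300:400]
z=lambda i,s:cv2.resize(i,None,fx=s,fy=s,interpolation=cv2.INTER_CUBIC)
A=z(a,5);B=z(b,4); o=np.zeros((350,800,3),np.uint8); o[:350,:400]=A; o[:280,400:]=B
cv2.imwrite("pics/crop4.png",o)
E
```

```text
t 4.925 tcp [ 0.5101 -0.0603  0.1128] yaw_y 12.445587033948765 z [-0.0078  0.0014 -1.    ] open 0.7227582024867176 F [-1.2507 -0.4255 -0.6273] g 27.448782920837402
```

View pics/crop4.png

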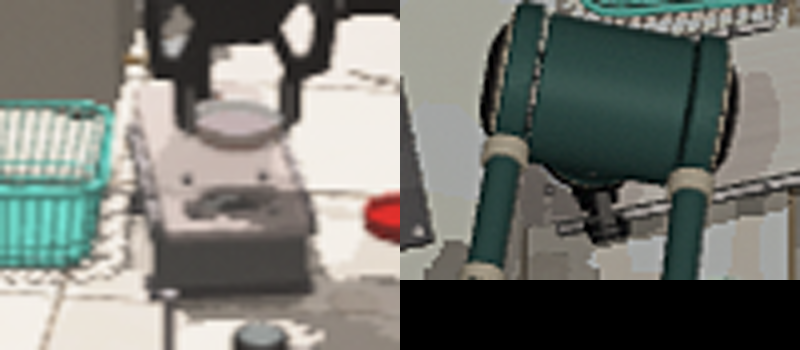

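Left side of the picture: the held dish is at crop (240,117) and the front pegs at (187,180) and (264,177). The top view is covered by the arm. I'll compare dish and pegs within the side view.

```bash
python3 - <<'E'
from h import *
f=lambda p:(np.array(p,float)+.5)/5-.5+[280,190]
im=cv2.imread("pics/side3.png"); roi=im[205:225,315:345]
print("dish",cast("side",f([(240,117)]),.1305),cast("side",f([(240,147)]),.1155),"edges",cast("side",f([(192,117),(289,117)]),.1305))
p=cast("side",f([(187,180),(264,177)]),.077); print("pegs",p,p.mean(0))
u,s=np.array([-.2164,.9763,0]),0
print("win from pegs",p.mean(0)-.0274*u)
E
```

```text
dish [[ 0.5076 -0.0615  0.1305]] [[ 0.5058 -0.044   0.1155]] edges [[ 0.5407 -0.0571  0.1305]
 [ 0.4737 -0.0661  0.1305]]
pegs [[ 0.5447 -0.0679  0.077 ]
 [ 0.4908 -0.0801  0.077 ]] [ 0.5177 -0.074   0.077 ]
win from pegs [ 0.5237 -0.1008  0.077 ]
```

arm_command([
  [[0.004,0,-0.01,0,0,0,1],[0.004,0,-0.02,0,0,0,1],[0.004,0,-0.03,0,0,0,1],[0.004,0,-0.03,0,0,0,1],[0.004,0,-0.03,0,0,0,1]],
])

```text
clock: 5.65
tcp_pos: [0.5175, -0.0604, 0.0865]
ee_rot: [-1.966, -2.45, 0.0]
ft_force: [-0.7, -0.7, 0.2]
opening: 0.718
gripper_force: 27.4
```

```bash
python3 - <<'E'
from h import *
pose()
E
```

```text
t 5.65 tcp [ 0.5175 -0.0604  0.0865] yaw_y 12.500926367516307 z [-0. -0. -1.] open 0.717744951445874 F [-0.7106 -0.6745  0.2201] g 27.44912713766098
```

arm_command([
  [[-0.003,0,0,0,0,0,1],[-0.003,0,-0.007,0,0,0,1],[-0.003,0,-0.013,0,0,0,1],[-0.003,0,-0.018,0,0,0,1],[-0.003,0,-0.018,0,0,0,1]],
])

```text
clock: 6.28
tcp_pos: [0.5138, -0.0604, 0.0678]
ee_rot: [-1.966, -2.449, 0.001]
ft_force: [-0.4, 0.7, -0.8]
opening: 0.718
gripper_force: 27.4
```

```bash
python3 - <<'E'
from h import *
cv2.imwrite("pics/side4.png",ctrl.snapshot("side")[:,:,::-1])
pose()
a=cv2.imread("pics/side4.png")[190:260,280:360]; cv2.imwrite("pics/crop5.png",cv2.resize(a,None,fx=8,fy=8,interpolation=cv2.INTER_CUBIC))
E
```

```text
t 6.325 tcp [ 0.5142 -0.0604  0.0681] yaw_y 12.499276285468738 z [-0.0008  0.0001 -1.    ] open 0.7148490946068599 F [-0.2572  0.0317 -0.5421] g 27.448993027210236
```

View pics/crop5.png

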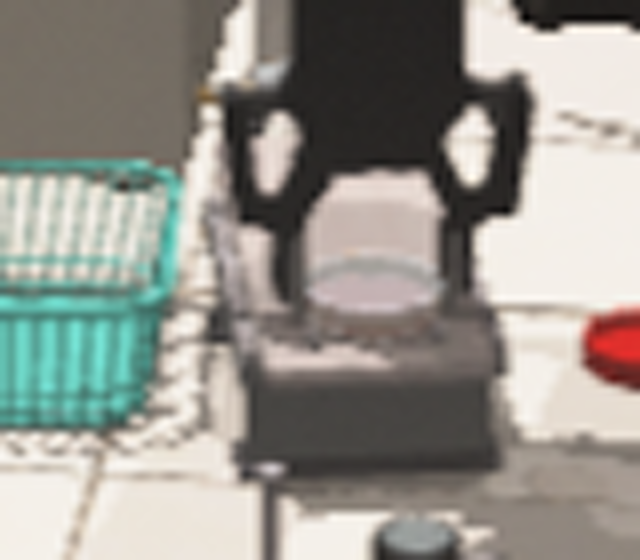

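The dish (crop (372,290)) is between the pegs with no contact force. I'll lower it the last few mm.

arm_command([
  [[0,0,-0.001,0,0,0,1],[0,0,-0.002,0,0,0,1],[0,0,-0.003,0,0,0,1],[0,0,-0.003,0,0,0,1]],
])

```text
clock: 6.82
tcp_pos: [0.5144, -0.0604, 0.0655]
ee_rot: [-1.966, -2.45, 0.0]
ft_force: [0.4, 0.1, -0.5]
opening: 0.719
gripper_force: 27.4
```

arm_command([
  [[0,0,-0.0005,0,0,0,-0.35],[0,0,-0.0005,0,0,0,-0.7],[0,0,-0.0005,0,0,0,-0.9],[0,0,-0.0005,0,0,0,-0.9],[0,0,0.02,0,0,0,-0.9]],
])

```text
clock: 7.45
tcp_pos: [0.5126, -0.0602, 0.0839]
ee_rot: [-1.964, -2.447, 0.003]
ft_force: [0.2, 0.2, 0.9]
opening: 0.948
gripper_force: 0.0
```

arm_command([
  [[0,0,0.04,0,0,0,-0.9],[0,0,0.09,0,0,0,-0.7],[0.01,-0.05,0.1,0,0,0,-0.5],[0.02,-0.1,0.1,0,0,0,-0.3],[0.032,-0.15,0.1,0,0,0,-0.2]],
])

```text
clock: 8.07
tcp_pos: [0.5469, -0.2118, 0.1862]
ee_rot: [1.965, 2.45, 0.001]
ft_force: [1.4, 0.1, -0.1]
opening: 0.598
gripper_force: 0.0
```

```bash
python3 - <<'E'
from h import *
for n in("top","side"): cv2.imwrite(f"pics/{n}5.png",ctrl.snapshot(n)[:,:,::-1])
pose()
a=cv2.imread("pics/side5.png")[180:260,280:360]; b=cv2.imread("pics/top5.png")[205:285,240:440]
z=lambda i,s:cv2.resize(i,None,fx=s,fy=s,interpolation=cv2.INTER_CUBIC)
o=np.zeros((590,800,3),np.uint8); o[:320]=z(b,4); o[320:590,:320]=z(a,4)[:270]
cv2.imwrite("pics/crop6.png",o)
E
```

```text
t 8.175 tcp [ 0.5474 -0.215   0.1858] yaw_y 12.279453746834362 z [ 0.0015 -0.0024 -1.    ] open 0.603583088843291 F [-0.7063  0.0262 -0.2564] g 0.0
```

View pics/crop6.png

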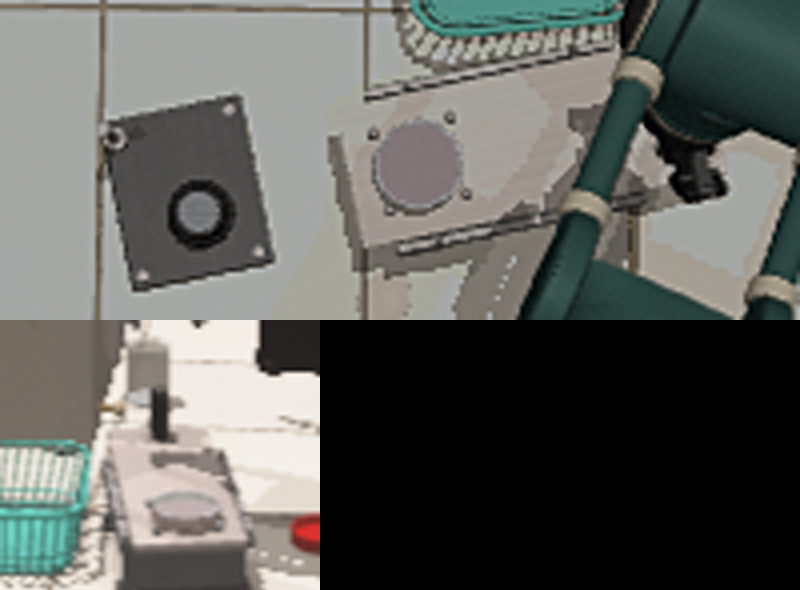

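The dish sits flat in the middle of the four pegs: dish centre crop (418,165), pegs' centre (420,164). The viewer post cap is at crop (114,138). Next is the block.

arm_command([
  [[0.009,-0.0355,0,0,0,0,-0.2],[0.009,-0.0355,0,0,0,0,-0.2],[0.009,-0.0355,-0.03,0,0,0,-0.2],[0.009,-0.0355,-0.06,0,0,0,-0.2],[0.009,-0.0355,-0.06,0,0,0,-0.2]],
])

```text
clock: 8.8
tcp_pos: [0.5527, -0.2436, 0.1224]
ee_rot: [-1.961, -2.445, 0.002]
ft_force: [0.6, -0.3, -0.2]
opening: 0.597
gripper_force: 0.0
```

```bash
python3 - <<'E'
from h import *
cv2.imwrite("pics/side6.png",ctrl.snapshot("side")[:,:,::-1]); pose()
a=cv2.imread("pics/side6.png")[170:240,290:360]
cv2.imwrite("pics/crop7.png",cv2.resize(a,None,fx=8,fy=8,interpolation=cv2.INTER_CUBIC))
E
```

```text
t 8.85 tcp [ 0.5542 -0.2444  0.1244] yaw_y 12.537418636477017 z [-0.003   0.0018 -1.    ] open 0.6028960497238949 F [-0.2007 -0.2715 -0.528 ] g 0.0
```

View pics/crop7.png

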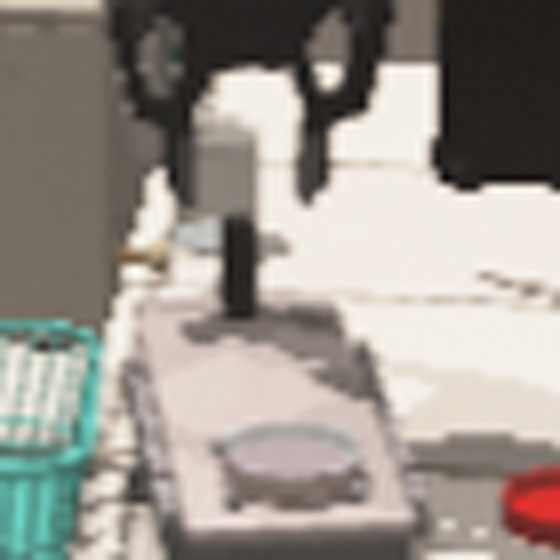

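Crop: the fingers (x 190 and 305) straddle the block (x 240) and the dish is seated. I'll descend and grip.

arm_command([
  [[0.001,0,-0.02,0,0,0,-0.2],[0.001,0,-0.04,0,0,0,-0.2],[0.001,0,-0.047,0,0,0,-0.2],[0.001,0,-0.047,0,0,0,-0.1],[0.001,0,-0.047,0,0,0,0.2]],
])

```text
clock: 9.48
tcp_pos: [0.5568, -0.2462, 0.079]
ee_rot: [1.966, 2.449, 0.0]
ft_force: [0.2, -0.7, 0.7]
opening: 0.403
gripper_force: 0.0
```

arm_command([
  [[0,0,0,0,0,0,0.4],[0,0,0,0,0,0,1],[0,0,0,0,0,0,1],[0,0,0,0,0,0,1]],
], squeeze=30)

```text
clock: 9.98
tcp_pos: [0.5569, -0.2463, 0.0793]
ee_rot: [1.966, 2.449, 0.0]
ft_force: [0.0, -0.6, 3.9]
opening: 0.181
gripper_force: 32.6
```

```bash
python3 - <<'E'
from h import *
pose(); print(ctrl.state()["torque"])
E
```

```text
t 9.975 tcp [ 0.5569 -0.2463  0.0793] yaw_y 12.499830001270409 z [ 0.0011 -0.0007 -1.    ] open 0.18116967846653104 F [ 0.0169 -0.6463  3.9072] g 32.560890913009644
[-0.0446  0.1389 -0.0006]
```

arm_command([
  [[0,0,0,0,0,0,1],[0,0,0,0,0,0,1],[-0.0006,0.003,0,0,0,0,1],[-0.0017,0.008,0,0,0,0,1],[-0.0032,0.015,0,0,0,0,1]],
], squeeze=90)

```text
clock: 10.6
tcp_pos: [0.5543, -0.2322, 0.0794]
ee_rot: [1.964, 2.447, -0.0]
ft_force: [1.4, -5.3, 4.2]
opening: 0.17
gripper_force: 88.1
```

arm_command([
  [[-0.0015,0.007,0,0,0,0,1],[-0.0031,0.014,0,0,0,0,1],[-0.0046,0.021,0,0,0,0,1],[-0.0062,0.028,0,0,0,0,1],[-0.0077,0.035,0,0,0,0,1]],
])

```text
clock: 11.22
tcp_pos: [0.5465, -0.1968, 0.0795]
ee_rot: [1.964, 2.448, -0.0]
ft_force: [1.3, -5.7, 4.9]
opening: 0.174
gripper_force: 88.1
```

arm_command([
  [[-0.0015,0.007,0,0,0,0,1],[-0.0031,0.014,0,0,0,0,1],[-0.0046,0.021,0,0,0,0,1],[-0.0062,0.028,0,0,0,0,1],[-0.0077,0.035,0,0,0,0,1]],
])

```text
clock: 11.85
tcp_pos: [0.5388, -0.1618, 0.0795]
ee_rot: [1.964, 2.448, -0.0]
ft_force: [1.5, -6.5, 5.4]
opening: 0.175
gripper_force: 88.1
```

arm_command([
  [[-0.0015,0.007,0,0,0,0,1],[-0.0031,0.014,0,0,0,0,1],[-0.0046,0.021,0,0,0,0,1],[-0.0062,0.028,0,0,0,0,1],[-0.0077,0.035,0,0,0,0,1]],
])

```text
clock: 12.48
tcp_pos: [0.5312, -0.1267, 0.0795]
ee_rot: [1.964, 2.448, -0.0]
ft_force: [1.1, -5.3, 5.2]
opening: 0.171
gripper_force: 88.1
```

```bash
python3 - <<'E'
from h import *
cv2.imwrite("pics/top7.png",ctrl.snapshot("top")[:,:,::-1]);cv2.imwrite("pics/side7.png",ctrl.snapshot("side")[:,:,::-1]); pose(); print(ctrl.state()["torque"])
z=lambda i,s:cv2.resize(i,None,fx=s,fy=s,interpolation=cv2.INTER_CUBIC)
b=cv2.imread("pics/top7.png")[220:280,255:355];a=cv2.imread("pics/side7.png")[190:280,295:355]
o=np.zeros((480,800,3),np.uint8);o[:300,:500]=z(b,5);o[:450,500:]=z(a,5)
cv2.imwrite("pics/crop8.png",o)
E
```

```text
t 12.575 tcp [ 0.5309 -0.1259  0.0794] yaw_y 12.519643417405831 z [ 0.002  -0.0009 -1.    ] open 0.17351569259488192 F [ 1.4563 -2.1719  6.5755] g 88.38328242301941
[-0.3419  0.0202 -0.006 ]
```

View pics/crop8.png

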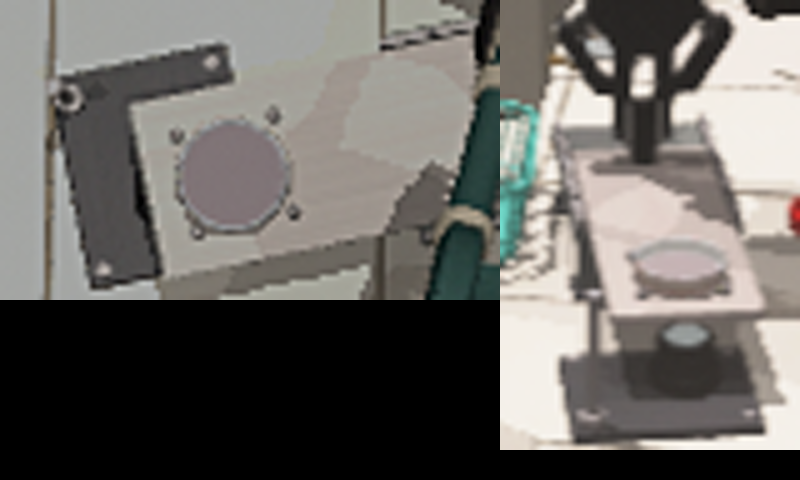

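Top part: post cap at crop (67,97), the plate's leading edge from (131,104) to (162,277), and pegs at (178,136), (274,116), (294,213) and (198,233). The side part shows the plate flat and the dish seated. I'll work out the remaining slide.

```bash
python3 - <<'E'
from h import *
f=lambda p:(np.array(p,float)+.5)/5-.5+[255,220]
im=cv2.imread("pics/top7.png")
pg=cast("top",f([(178,136),(274,116),(294,213),(198,233)]),.077); w=pg.mean(0)
x=pg[0]-pg[1]+pg[3]-pg[2]; print("angle",np.degrees(np.arctan2(x[1],x[0])))
u=np.array([-.2164,.9763]); v=np.array([.9763,.2164])
fr=cast("top",f([(131,104),(162,277)]),.068); print("front",fr,fr.mean(0),"win",w,"win+50",w[:2]+.05*u)
po=cast("top",f([(67,97)]),.106)[0]; print("post",po)
ln=np.array([.4789,.0912])
for nm,q in(("win+50",w[:2]+.05*u),("edge",fr.mean(0)[:2])): print(nm,"remain post",(po[:2]-q)@u,"across",(po[:2]-q)@v,"lens+50",(ln+.05*u-q)@u)
# refined lens from picture 1 & cap centroid
g=cv2.cvtColor(cv2.imread("pics/top5.png"),cv2.COLOR_BGR2GRAY)
r=cv2.resize(g[245:272,278:302],None,fx=8,fy=8,interpolation=cv2.INTER_CUBIC); _,t=cv2.threshold(r,0,255,cv2.THRESH_OTSU)
c=cv2.HoughCircles(r,cv2.HOUGH_GRADIENT,1,100,param1=80,param2=15,minRadius=25,maxRadius=75); print(c)
if c is not None:
    l=cast("top",(c[0,0,:2]+.5)/8-.5+[278,245],.054)[0]; print("lens",l,(l[:2]-w[:2])@u,(l[:2]-w[:2])@v)
E
```

```text
angle 102.38356374356363
front [[0.5273 0.1168 0.068 ]
 [0.4308 0.0981 0.068 ]] [0.479  0.1075 0.068 ] win [0.488  0.0573 0.077 ] win+50 [0.4772 0.1061]
post [0.528  0.1492 0.106 ]
win+50 remain post 0.031035537209836976 across 0.05890182922697875 lens+50 0.03507298899202318
edge remain post 0.030102663828769343 across 0.05678079597394222 lens+50 0.03414011561095554
[[[ 95.5 108.5  68.6]]]
lens [0.4785 0.0926 0.054 ] 0.03652023887039838 -0.0016030252588788748
```

```bash
python3 - <<'E'
from h import *
u=np.array([-.2164,.9763]); 
fs=lambda p:(np.array(p,float)-[500,0]+.5)/5-.5+[295,190]
m=cast("side",fs([(592,341.5)]),.068)[0]; e=cast("side",fs([(608,315),(768,308)]),.068); print("side mark",m,"edge",e,"rem",(m[:2]-e.mean(0)[:2])@u)
im=cv2.imread("pics/top7.png"); 
print(im[232:248,260:284].sum(2)//3)
c=ctrl.calibration("top"); M=R.from_rotvec(c["rotation"]).as_matrix()
for P in((.529,.149,.106),(.529,.149,.068),(.529,.149,.01)):
    q=c["K"]@(M.T@(np.array(P)-c["eye"])); print(P,q[:2]/q[2])
E
```

```text
side mark [0.5341 0.1538 0.068 ] edge [[0.5279 0.1176 0.068 ]
 [0.4265 0.0951 0.068 ]] rem 0.03399679301942606
[[163 163 165 165 128 107 173 166 164 165 165 166 166 167 171 173 175 177
  174 135 107 110  63  75]
 [163 164 164 160 123  99 174 168 167 169 173 175 177 174 135 106 110  86
   71  68  70  75  70  72]
 [164 163 161 160 123 100 178 176 178 170 100 109  79  69  66  69  72  70
   70  71  71  74  76  77]
 [165 164 165 156 112 112 130  75  69  70  67  72  70  70  73  75  73  75
   73  74  75  75  77  76]
 [163 164 165 163 136 158 152  90  64  68  68  70  74  72  64  78  76  74
   75  76  74  76  75  76]
 [164 164 165 163 139 169 157 103 118 166 115  69  71  61  60  64  77  74
   75  76  75  76  76  76]
 [163 164 164 163 143 151 116  46  55 112 137  78  56  60  60  60  63  76
   75  76  75  73  73  68]
 [164 164 165 164 121  75  92  25  30  67 140 107  52  57  62  62  77  75
   76  73  65  62  59  59]
 [163 163 166 165 118  73 155  75  49  94 163  90  72  74  75  76  75  76
   77  72  68  96 118 120]
 [164 164 166 164 117  88  71 110 125 173 149  30  72  75  75  75  75  76
   75  70  87 157 172 167]
 [163 164 166 165 121  89  25  50  67  85  51  71  75  76  77  75  75  75
   75  70  80 132 167 162]
 [164 164 166 165 121  92  44  40  46  74  75  75  75  74  73  75  75  74
   76  74  82 133 168 160]
 [163 164 167 166 124  94  70  49  78  75  76  76  76  75  73  76  75  75
   75  75  73 111 168 161]
 [164 164 166 166 126  93  63  44  79  75  78  77  77  74  75  76  75  76
   75  74  68  95 174 164]
 [164 164 167 168 122  65 125  37  79  76  77  77  79  74  74  76  75  74
   75  75  70  84 150 166]
 [164 164 167 164  90  71 126  31  78  76  77  77  77  75  75  76  75  76
   75  76  68  46 124 168]]
(0.529, 0.149, 0.106) [268.0622 238.6219]
(0.529, 0.149, 0.068) [269.3128 239.6658]
(0.529, 0.149, 0.01) [271.114  241.1694]
```

Numerically, the bright blob at pixel (265.4,237) is the post's cap. The ring at (268.4,239) is its base flange, which I had mistaken for the cap; the offset between them matches the post's height. With that correction the post lies 66–67 mm across from the plate axis, as specified, and about 36 mm of slide remains. I'll go 32 mm and re-measure.

arm_command([
  [[-0.0015,0.007,0,0,0,0,1],[-0.0031,0.014,0,0,0,0,1],[-0.0046,0.021,0,0,0,0,1],[-0.006,0.027,0,0,0,0,1],[-0.0069,0.031,0,0,0,0,1]],
])

```text
clock: 13.2
tcp_pos: [0.5244, -0.0958, 0.0796]
ee_rot: [1.963, 2.448, -0.0]
ft_force: [1.0, -4.7, 6.1]
opening: 0.173
gripper_force: 88.3
```

```bash
python3 - <<'E'
from h import *
ims=np.mean([ctrl.snapshot("top").astype(float) for _ in range(3)],0); pose(); print(ctrl.state()["torque"])
cv2.imwrite("pics/top8.png",ims[:,:,::-1])
g=ims.mean(2)
u=np.array([-.2164,.9763]); v=np.array([.9763,.2164])
post=np.mean([cast("top",(265.4,237.0),.105)[0],cast("top",(268.4,239.1),.012)[0]],0); print("post",cast("top",(265.4,237.0),.105)[0],cast("top",(268.4,239.1),.012)[0])
# leading edge: sample profiles along u at z=.068 at various across offsets
c=ctrl.calibration("top"); M=R.from_rotvec(c["rotation"]).as_matrix()
s=np.arange(-.03,.03,.001); ctr=post[:2]-.066*v
for a in (-.04,-.03,-.02,0,.02,.03,.04):
    P=np.c_[ctr+a*v+s[:,None]*u,np.full(len(s),.068)]; q=(P-c["eye"])@M@c["K"].T; q=(q[:,:2]/q[:,2:]).astype(np.float32)
    pr=cv2.remap(g.astype(np.float32),q[None,:,0],q[None,:,1],cv2.INTER_LINEAR)[0]
    hi,lo=pr[:15].mean(),pr.min(); k=np.argmax(pr<(pr[:20].mean()+75)/2); print(a,"edge rel post mm",s[k]*1e3,pr[::4].astype(int))
E
```

```text
t 13.35 tcp [ 0.5243 -0.0954  0.0795] yaw_y 12.532580963903257 z [ 0.0024 -0.0014 -1.    ] open 0.1734137334279745 F [ 1.4809 -2.5847  5.3137] g 88.28109383583069
[-0.6248 -0.0149  0.0157]
post [0.5334 0.1564 0.105 ] [0.5348 0.1568 0.012 ]
-0.04 edge rel post mm -3.999999999999976 [158 157 157 157 157 159 144  73  67 129 167 163 163 165 151]
-0.03 edge rel post mm -3.999999999999976 [126 117 154 158 157 158 147  59  69 119 168 163 164 162 103]
-0.02 edge rel post mm -26.999999999999996 [131 103 160 160 157 159 161  58  71  97 166 164 167 134 110]
0 edge rel post mm -3.999999999999976 [120 121 110 158 160 162 142  54  66 138 168 168 129 122 165]
0.02 edge rel post mm -3.999999999999976 [137 153 157 157 156 158 164  62  65 115 171 120 119 165 163]
0.03 edge rel post mm -24.999999999999993 [114 107 143 160 160 162 139  52  64 153 160  99 163 165 163]
0.04 edge rel post mm -2.999999999999975 [157 158 157 157 157 158 149  86  65  93  73 109 167 164 163][ WARN:0@6.213] global loadsave.cpp:1063 imwrite_ Unsupported depth image for selected encoder is fallbacked to CV_8U.
```

arm_command([
  [[-0.0004,0.002,0,0,0,0,1],[-0.0009,0.0039,-0.0005,0,0,0,1],[-0.0009,0.0039,-0.0005,0,0,0,1],[-0.0009,0.0039,-0.0005,0,0,0,1],[-0.0009,0.0039,-0.0005,0,0,0,1]],
])

```text
clock: 13.98
tcp_pos: [0.5239, -0.0924, 0.0796]
ee_rot: [1.963, 2.448, -0.0]
ft_force: [1.1, -6.0, 8.2]
opening: 0.174
gripper_force: 88.6
```

```bash
python3 - <<'E'
from h import *
g=ctrl.snapshot("top").astype(np.float32).mean(2); pose(); print(ctrl.state()["torque"])
u=np.array([-.2164,.9763]); v=np.array([.9763,.2164]); post=np.array([.534,.1566])
c=ctrl.calibration("top"); M=R.from_rotvec(c["rotation"]).as_matrix()
s=np.arange(-.02,.02,.0005); ctr=post-.066*v
for a in (-.04,-.03,-.02,0,.02,.03,.04):
    P=np.c_[ctr+a*v+s[:,None]*u,np.full(len(s),.068)]; q=(P-c["eye"])@M@c["K"].T; q=(q[:,:2]/q[:,2:]).astype(np.float32)
    pr=cv2.remap(g,q[None,:,0],q[None,:,1],cv2.INTER_LINEAR)[0]
    print(a,"edge rel post mm",s[np.argmax((pr<112)&(s>-.012))]*1e3)
E
```

```text
t 14.025 tcp [ 0.5239 -0.0924  0.0796] yaw_y 12.544300160194263 z [ 0.0033 -0.0027 -1.    ] open 0.1741445395966654 F [ 1.5679 -5.1211  8.7455] g 88.56805086135864
[-0.9852  0.0927  0.1415]
-0.04 edge rel post mm -1.499999999999984
-0.03 edge rel post mm -0.9999999999999836
-0.02 edge rel post mm -1.499999999999984
0 edge rel post mm -0.9999999999999836
0.02 edge rel post mm -0.9999999999999836
0.03 edge rel post mm -0.9999999999999836
0.04 edge rel post mm 1.734723475976807e-14
```

arm_command([
  [[-0.0004,0.0017,0,0,0,0,1],[-0.0004,0.0017,0,0,0,0,1],[-0.0004,0.0017,0,0,0,0,1]],
])

```text
clock: 14.4
tcp_pos: [0.5236, -0.0906, 0.0796]
ee_rot: [1.963, 2.447, 0.0]
ft_force: [0.8, -5.8, 7.7]
opening: 0.173
gripper_force: 88.6
```

```bash
python3 - <<'E'
from h import *
g=ctrl.snapshot("top").astype(np.float32).mean(2); pose(); print(ctrl.state()["torque"])
u=np.array([-.2164,.9763]); v=np.array([.9763,.2164]); post=np.array([.534,.1566])
c=ctrl.calibration("top"); M=R.from_rotvec(c["rotation"]).as_matrix()
s=np.arange(-.02,.02,.0005); ctr=post-.066*v
for a in (-.03,-.02,0,.02,.03):
    P=np.c_[ctr+a*v+s[:,None]*u,np.full(len(s),.068)]; q=(P-c["eye"])@M@c["K"].T; q=(q[:,:2]/q[:,2:]).astype(np.float32)
    pr=cv2.remap(g,q[None,:,0],q[None,:,1],cv2.INTER_LINEAR)[0]
    print(a,s[np.argmax((pr<112)&(s>-.012))]*1e3)
E
```

```text
t 14.45 tcp [ 0.5235 -0.0906  0.0796] yaw_y 12.537627814847042 z [ 0.0034 -0.0026 -1.    ] open 0.17303479811985076 F [ 1.3288 -6.3284  7.6912] g 88.58021378517151
[-0.9921  0.1092  0.0978]
-0.03 0.5000000000000178
-0.02 1.0000000000000182
0 1.0000000000000182
0.02 0.5000000000000178
0.03 1.0000000000000182
```

```bash
python3 -c "
from rig import ctrl
print(ctrl.close_job())"
```

```text
the job is handed in; nothing more can be done
None
```

I handed the job in at 14.5 s: the dish sits over the window between its four pegs, and the plate's leading edge measured about 1 mm past the post, with the block still gripped and the plate held flat on the stand.

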